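# Push the screw tin home in the freshly glued lane

### The job

The two guide rails of this storage lane have only just been glued down. With the fingertips, push the closed screw tin that lies on the plywood board down the lane between the rails until it sits square against the stop bar at the far end, without the tin or the robot touching either rail. Do not lift or tip the tin, just slide it; leave the other things on the bench where they are, and take the hand away when done.

Things in the scene. Friction and masses are not known exactly. Their poses are not given: they have to be found in the camera images.
- lane_board: plywood board 10 thick, fixed flat on the bench (all mm). Origin on its underside; x runs down the lane towards the stop bar, y left across it, z up; top at z = 10. Near part, x -140 to 14: bare apron, y -110 to 110, where the tin starts, up to 30 off the centre line y = 0 and 10 degrees askew. Far part, x 14 to 140: y -92 to 92, carries the lane, centred on y = 0
- rail_left: left guide rail: aluminium strip 125 long, 10 wide, 20 high on the board (top 30 mm above the bench), fixed to the board. Its origin and axes are those of the board; the strip lies at x 15 to 140, y 72.5 to 82.5 mm of the board
- rail_right: right guide rail: as the left, at x 15 to 140, y -82.5 to -72.5 mm of the board, so the clear lane is 145 mm wide
- lane_mouth (a point): middle of the lane's open end, on the board's top (board x = 15 mm, y = 0)
- stop_face (a point): middle of the near face of the wooden stop bar at its foot, on the board's top (board x = 125 mm, y = 0). The bar is 140 long across the lane, 15 thick, 20 high, fixed; it may be touched
- screw_tin: closed flat dark-green tin, lid fixed shut, 0.11 to 0.22 kg, lying flat. Origin: middle of its underside. y -62 to 62 mm, 34 high; x from -46 to +44 at the lid rim (its widest part, 23 to 34 above the underside; the body below stands back 2). Its x points roughly down the lane; home, it lies along the lane, +x face at the stop bar, origin 81 mm along the board's x
- sanding_block: bystander: cork sanding block 60x100x28 mm, loose on the bench; origin middle of its underside
- spring_clamp: bystander: small spring clamp 53x101x17 mm, loose on the bench; origin middle of its underside
- glue_bottle: bystander: white glue bottle with a pointed cap, 45 mm across and 138 high, standing loose on the bench; origin middle of its underside
- side_cutters: bystander: side cutters 52x130x12 mm, loose on the bench; origin middle of their underside

How it is judged:
At the end, for the whole second after the job is handed in: The tin lies flat and still on the board between the rails, its far side within 6 mm of the stop bar, square to the lane within 0.08 rad (x of screw_tin in the frame of lane_board between 0.075 and 0.084 m and y of screw_tin in the frame of lane_board between -0.012 and 0.012 m and angle between the x axis of screw_tin and the x axis of lane_board, either way round below 0.08 rad and angle between screw_tin's own z axis and vertical below 0.05 rad and z of screw_tin in the frame of lane_board below 0.013 m and linear speed of screw_tin below 0.01 m/s); the robot touches nothing.
It fails at once if the tin or the robot touches a guide rail (contact force between anything else and rail_left above 0.1 N or contact force between anything else and rail_right above 0.1 N).
It fails at once if the tin is lifted off the board, or pushed off it (z of screw_tin in the frame of lane_board above 0.016 m or z of screw_tin in the frame of lane_board below 0.005 m).
It fails at once if the tin is tipped (angle between screw_tin's own z axis and vertical above 0.12 rad).
It fails at once if one of the bystanders is moved by more than 15 mm (distance of any of sanding_block, spring_clamp, glue_bottle, side_cutters from where it was at the start of the episode above 0.015 m).
It also fails if it takes over 58 s, if anything falls off the work surface, if the arm or the gripper's body presses on something with over 40 N, if the wrist force passes 120 N, or if a joint passes its speed limit or range.

### The arm

A 7-joint arm with a two-finger parallel gripper is mounted at the origin on a cart in front of the work surface, level with it; the furniture and walls round the work are solid. World frame = base frame: x ahead of the robot, y to its left, z up, the work surface at z = 0. Lengths are in m, angles in rad, forces in N, time in s.
With the tool pointing down it reaches from about 0.375 to 0.925 m from the base axis. Payload 3.1 kg.
Tool frame: the origin (TCP) lies at the very end of the fingers, on their centre line; the grasp point (between the pads) lies 19 mm behind it; x points along the fingers, z is the direction in which the jaws open and shut, and the axes are right-handed (so a half turn about x gives the same grasp; the last joint's range is limited). The gripper opens to 85 mm and grips with 20 to 120 N. Pads are 22 mm wide; open, the fingers measure 114 mm over their backs; the gripper's body (76 mm by 85 mm) begins 54 mm behind the grasp point. The pads swing forward as they close: fully open they stand 13 mm farther back than shut.
Start: joints at [1.214, 0.383, 0.044, 1.598, -0.018, 1.161, -0.05], TCP at [0.166, -0.628, 0.231] pointing down, gripper open.
Joint ranges: [-2.61, 2.61], [-0.41, 2.15], [-1.48, 1.57], [0, 2.5], [-1.57, 4.71], [0.05, 1.97], [-2.85, 2.85]. Speed limits (rad/s): [2.79, 2.79, 3.14, 3.14, 3.14, 3.14, 3.14].

### API

Orientations are given as a unit quaternion [x, y, z, w].
In Python, from plant import env gives the robot as it stands.
- The arm moves only by the shell command python3 -m inch 'ROWS' [FORCE]. ROWS is text: rows parted by semicolons, each of 5 numbers parted by spaces: the shift along the tool's x, y, z in cm, then the turn about the tool's x in rad, then the closure, from -1 (fully open) to 1 (shut). In form: tx ty tz twist fingers; .... A call has 1 to 8 rows; each row is the pose to reach, as a shift and turn from the pose commanded when the call began, along the tool's axes at that moment; what a row does not reach only later rows make up. A row lasts 1/10 s, in which the tool goes at most 50 mm and 8.59 degrees, less where a joint would pass 70% of its speed; a pose out of reach is approached as far as the arm can. A call with a gripper value outside its range is refused whole. The fingers move at their own pace and stop on an object; FORCE is the grip in N (left out, the last holds). Time passes only in rows, so rows that repeat a pose let the fingers close. It gives the time, the measured TCP pose, the force and the opening at its end, in the units of the state.
- env.read_state(): the state, without advancing time (a new reading comes with each control period).
- env.snapshot(name): name is "scene" or "top" or "wrist"; returns (picture, depth): 400x640x3 uint8, red, green, blue; 400x640 float32, m along the optical axis (not along the pixel's ray), 0 where there is no reading.
- env.camera_info(name): a dict with "fx", "fy", "cx", "cy" (pixels), "origin" and "rotation" of the camera in the world. Camera axes: x right, y down, z forward; pixel columns grow to the right and rows downward; lengths in m; the calibration is good to about 2 mm. A picture is of the moment at which its call begins: read the wrist's pose just before it. camera_info takes no time and is no camera call; for the wrist camera it gives the pose at the moment of the call.
- env.finish_job(): hands the job in, once; it reports no verdict.
The state is a dict: "time": time; "qpos": joint angles; "qd": joint speeds; "tau": joint torques, N m; "ee_pos": TCP position; "ee_rot": TCP orientation; "force": force on the tool from outside, world axes, zero at the start; "moment": the same for the moment, N m; "finger_gap": opening from 0.0 (shut) to 1.0 (fully open).
Only numpy, scipy, OpenCV 4.12 (cv2) and the standard library are available. Lean on these libraries where they do the work, as an engineer would, in place of code of your own. Each camera call takes 0.05 s, during which the arm holds its last target.

## Working session

There is one attempt and no reset: what is moved stays moved. The work goes in short steps, Python scripts to look and compute and a shell command to move; the robot and the scene stay as the last step left them, time stands still between calls to the robot, and variables do not carry over. Pictures are saved under pics/ and viewed, and the job is handed in when it is done.

```bash
ls; mkdir -p pics; python3 - <<'E'
from plant import env
import cv2,numpy as np
s=env.read_state();print({k:np.round(v,3).tolist() for k,v in s.items()})
for n in("scene","top"):
    p,d=env.snapshot(n);cv2.imwrite(f"pics/{n}0.png",p[:,:,::-1]);np.savez(f"pics/{n}0.npz",p=p,d=d)
    print(n,env.camera_info(n))
E
```

```text
pics
{'time': 0.0, 'qpos': [1.214, 0.384, 0.044, 1.6, -0.018, 1.161, -0.05], 'qd': [-0.001, 0.0, 0.001, 0.001, -0.001, 0.002, 0.001], 'tau': [0.0, -43.347, 1.025, -24.952, 0.011, 0.011, -0.0], 'ee_pos': [0.166, -0.627, 0.23], 'ee_rot': [0.432, 0.561, -0.431, 0.56], 'force': [0.309, 0.542, 0.54], 'moment': [-0.019, 0.016, -0.041], 'finger_gap': 1.003}
scene {'fx': 413.8883713888907, 'fy': 413.8883713888907, 'cx': 320.1607242067708, 'cy': 196.12692692247904, 'origin': array([0.0496166 , 0.55319375, 0.8914365 ]), 'rotation': array([-0.29645651,  0.88906902, -0.33237654,  0.10580945])}
top {'fx': 404.2966275234894, 'fy': 404.2966275234894, 'cx': 322.09648405229035, 'cy': 201.04737153088988, 'origin': array([ 0.32392444, -0.02551179,  1.02606358]), 'rotation': array([ 0.71242589, -0.69540499,  0.065851  , -0.06726738])}
```

View pics/top0.png

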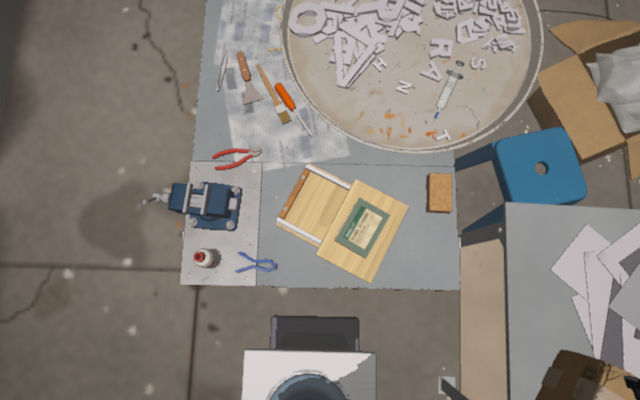

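View pics/scene0.png

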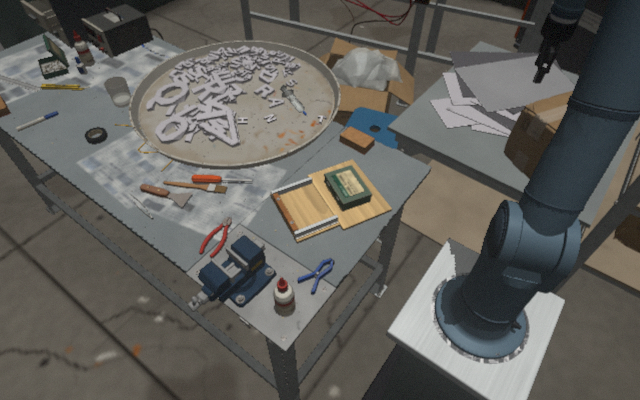

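The top view shows the board at about (277-408, 165-282) px. The stop bar is at its left end near (293,193), the tin is at (363,226), the sanding block at (440,192), the clamp at (257,262) and the cutters at (236,158). I'll zoom in on the board for measurement.

```bash
cat >h.py <<'E'
import numpy as np,cv2
from scipy.spatial.transform import Rotation as R
from plant import env
def ray(n,uv,z,ci=None):
    ci=ci or env.camera_info(n); uv=np.atleast_2d(np.array(uv,float))
    d=np.c_[(uv[:,0]-ci['cx'])/ci['fx'],(uv[:,1]-ci['cy'])/ci['fy'],np.ones(len(uv))]
    rot=ci['rotation']; M=R.from_quat(rot).as_matrix()
    w=d@M.T; o=np.array(ci['origin']); t=(z-o[2])/w[:,2]
    return o+w*t[:,None]
def cloud(n,d,ci=None):
    ci=ci or env.camera_info(n); v,u=np.mgrid[:d.shape[0],:d.shape[1]]
    c=np.stack([(u-ci['cx'])/ci['fx']*d,(v-ci['cy'])/ci['fy']*d,d],-1)
    return c@R.from_quat(ci['rotation']).as_matrix().T+ci['origin']
E
python3 - <<'E'
from h import *
z=np.load('pics/top0.npz');p=z['p'];d=z['d'];c=p[150:300,260:420]
cv2.imwrite('pics/crop0.png',cv2.resize(c,None,fx=5,fy=4*1.25*0.8,interpolation=cv2.INTER_CUBIC)[:, :,::-1]) if 0 else cv2.imwrite('pics/crop0.png',cv2.resize(c,None,fx=4,fy=4,interpolation=cv2.INTER_CUBIC)[:,:,::-1])
P=cloud('top',d)
for u,v in[(300,180),(320,200),(340,250),(363,226),(440,250),(440,190),(293,193),(206,257)]:print(u,v,P[v,u].round(4))
hsv=cv2.cvtColor(p,cv2.COLOR_RGB2HSV)
for u,v in[(320,200),(350,250),(363,226),(346,235),(293,193)]:print(u,v,hsv[v,u])
E
```

```text
300 180 [0.567  0.0361 0.0296]
320 200 [ 0.52   -0.0157  0.0119]
340 250 [ 0.3944 -0.069   0.008 ]
363 226 [ 0.4513 -0.1224  0.0466]
440 250 [ 0.401  -0.3215  0.001 ]
440 190 [ 0.5495 -0.3178  0.0297]
293 193 [0.5322 0.0523 0.0326]
206 257 [0.3652 0.2412 0.0926]
320 200 [ 19  92 216]
350 250 [ 18  99 176]
363 226 [ 20  62 194]
346 235 [ 60  26 167]
293 193 [ 14 147 170]
```

View pics/crop0.png

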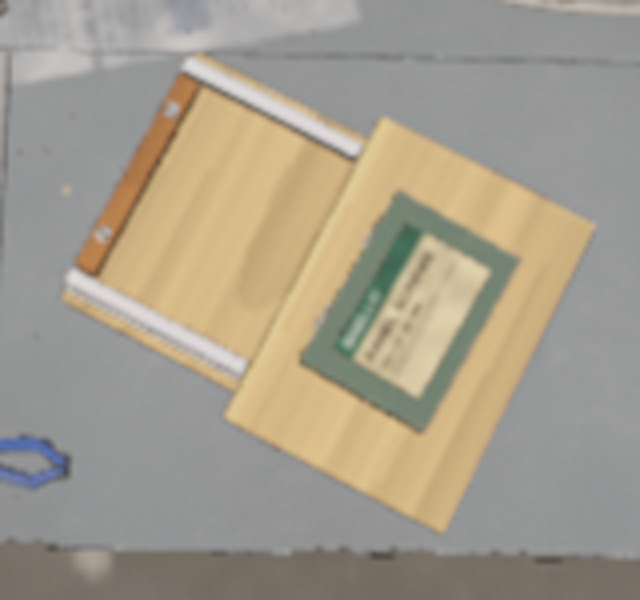

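The crop shows the apron corners at about (384,118), (595,225), (444,532), (227,416). The tin's lid corners are at about (400,192), (519,260), (420,432), (302,358), and the stop bar is top left. First I'll get a coarse pose from these points, then refine it.

```bash
cat >>h.py <<'E'
def fit(obj,w):
    # 2D rigid fit obj->world; returns origin, yaw, residuals
    a=obj-obj.mean(0);b=w-w.mean(0)
    yaw=np.arctan2((a[:,0]*b[:,1]-a[:,1]*b[:,0]).sum(),(a*b).sum())
    M=np.array([[np.cos(yaw),-np.sin(yaw)],[np.sin(yaw),np.cos(yaw)]])
    o=w.mean(0)-M@obj.mean(0)
    return o,yaw,w-(obj@M.T+o)
def rel(bo,by,to,ty):
    M=np.array([[np.cos(by),-np.sin(by)],[np.sin(by),np.cos(by)]]); return M.T@(to-bo),ty-by
E
python3 - <<'E'
from h import *
f=lambda a:260+0*0+np.array(a)
cr=lambda a:(np.array(a)+.5)/4-.5+[260,150]
A=cr([(384,118),(595,225),(444,532),(227,416)])
W=ray('top',A,.010)[:,:2]
# lane towards image left = +x board; y left: looking left in image, left = down in image? world: img up=+x,left=+y -> left of +y is -x = down
ob=np.array([(14,-110),(-140,-110),(-140,110),(14,110)])/1e3
bo,by,r=fit(ob,W);print(bo,by,(r*1e3).round(1).tolist())
T=ray('top',cr([(400,192),(519,260),(420,432),(302,358)]),.044)[:,:2]
ot=np.array([(44,-62),(-46,-62),(-46,62),(44,62)])/1e3
to,ty,r=fit(ot,T);print(to,ty,(r*1e3).round(1).tolist())
print(rel(bo,by,to,ty))
E
```

```text
[ 0.47499882 -0.06946368] 1.1102060605226944 [[-2.2, -0.6], [-0.8, 2.2], [1.9, 0.4], [1.1, -2.0]]
[ 0.4495956  -0.12000511] 1.0532009595988487 [[-3.1, -1.5], [0.6, 3.3], [2.1, 2.3], [0.4, -4.1]]
(array([-0.05656567,  0.00029146]), np.float64(-0.0570051009238457))
```

```bash
cat >>h.py <<'E'
def plan(bxy,z,byaw,bo):
    """shift in tool axes (cm) and twist to bring TCP to board point bxy, height z, tool z axis along board y"""
    s=env.read_state();M=R.from_quat(s['ee_rot']).as_matrix();p=np.array(s['ee_pos'])
    c,sn=np.cos(byaw),np.sin(byaw)
    t=np.r_[np.array(bo)+np.array([[c,-sn],[sn,c]])@np.array(bxy),z]
    sh=M.T@(t-p)*100
    zt=np.array([-sn,c,0]); l=M.T@zt; tw=np.arctan2(-l[1],l[2]); tw=(tw+np.pi/2)%np.pi-np.pi/2
    print('tool axes',M.T.round(3).tolist(),'tcp',p.round(4),'gap',s['finger_gap'],'t',s['time'],'q7',s['qpos'][6])
    print('shift cm',sh.round(2),'twist',tw.round(4)); return sh,tw
E
python3 - <<'E'
from h import *
plan((-.14,0),.23,1.110,(.475,-.0695))
print(env.camera_info('wrist'))
E
```

```text
tool axes [[-0.001, 0.002, -1.0], [0.967, 0.256, -0.0], [0.256, -0.967, -0.002]] tcp [ 0.1661 -0.6275  0.23  ] gap 1.0013591318052035 t 0.1 q7 -0.04987401432347416
shift cm [  0.08  34.91 -35.5 ] twist -0.8511
{'fx': 306.9801779518727, 'fy': 306.9801779518727, 'cx': 317.8117858392548, 'cy': 200.24549278886332, 'origin': array([ 0.24041419, -0.60826879,  0.37313817]), 'rotation': array([ 0.78318434, -0.60238345, -0.09495823,  0.12140598])}
```

```bash
python3 -m inch '0 3 -3 0 -1; 0 6 -6 -0.1 -1; 0 9 -9 -0.2 -1; 0 12 -12 -0.3 -1; 0 15 -15 -0.4 -1; 0 18 -18 -0.5 -1; 0 21 -21 -0.6 -1; 0 24 -24 -0.7 -1'; python3 -c "
from h import *
plan((-.15,0),.23,1.110,(.475,-.0695))"
```

```text
time: 0.9
ee_pos: [0.3372, -0.333, 0.2309]
ee_rot: [0.212, 0.675, -0.212, 0.674]
force: [0.3, -0.3, -0.9]
finger_gap: 1.002
tool axes [[-0.001, 0.0, -1.0], [0.571, 0.821, -0.0], [0.821, -0.571, -0.001]] tcp [ 0.3372 -0.333   0.2309] gap 1.0018851201209327 t 0.9 q7 0.06973373722624839
shift cm [ 0.09 14.66 -1.54] twist -0.1471
```

```bash
python3 -m inch '0 3 -0.4 -0.05 -1; 0 6 -0.8 -0.1 -1; 0 9 -1.2 -0.15 -1; 0 12 -1.5 -0.15 -1; 0 14 -1.6 -0.15 -1; 0 14 -1.6 -0.15 -1; 0 14 -1.6 -0.15 -1'; python3 -c "
from h import *
plan((-.15,0),.23,1.110,(.475,-.0695))
ci=env.camera_info('wrist');p,d=env.snapshot('wrist');np.savez('pics/w1.npz',p=p,d=d,**ci);cv2.imwrite('pics/w1.png',p[:,:,::-1])"
```

```text
time: 1.6
ee_pos: [0.4038, -0.2113, 0.231]
ee_rot: [0.161, 0.689, -0.162, 0.688]
force: [0.2, 0.1, 0.2]
finger_gap: 1.0
tool axes [[-0.001, -0.0, -1.0], [0.445, 0.896, -0.001], [0.896, -0.445, -0.001]] tcp [ 0.4038 -0.2113  0.231 ] gap 0.9999348386130273 t 1.6 q7 -0.07984037713552403
shift cm [0.09 0.87 0.07] twist -0.0003
```

View pics/w1.png

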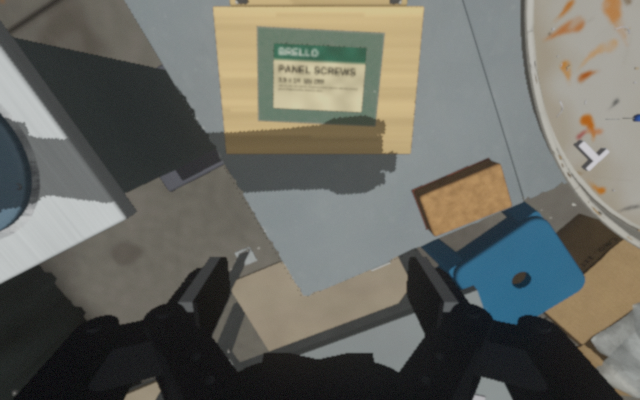

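The wrist view shows the apron corners at about (214,7), (424,9), (411,153), (228,153) and the tin lid at about (258,27), (383,35), (377,124), (260,121). I'll refine these with masks.

```bash
cat >>h.py <<'E'
def quad(pts):
    # four corners by approxPolyDP on hull
    h=cv2.convexHull(pts.astype(np.float32).reshape(-1,1,2))
    for e in np.linspace(.01,.15,60):
        q=cv2.approxPolyDP(h,e*cv2.arcLength(h,True),True)
        if len(q)<=4:break
    return q[:,0]
def refine(pts,q):
    # line fit per side -> intersect
    L=[]
    for i in range(4):
        a,b=q[i],q[(i+1)%4];t=(b-a)/np.linalg.norm(b-a);n=np.array([-t[1],t[0]])
        s=(pts-a)@t;d=(pts-a)@n;l=np.linalg.norm(b-a)
        k=pts[(abs(d)<4)&(s>.1*l)&(s<.9*l)]
        vx,vy,x,y=cv2.fitLine(k.astype(np.float32),cv2.DIST_HUBER,0,.01,.01).ravel()
        n=np.array([-vy,vx]);L.append((n,n@[x,y]))
    return np.array([np.linalg.solve(np.array([L[i-1][0],L[i][0]]),[L[i-1][1],L[i][1]]) for i in range(4)])
E
python3 - <<'E'
from h import *
z=np.load('pics/w1.npz');p=z['p'];d=z['d'];ci={k:z[k] for k in('fx','fy','cx','cy','origin','rotation')}
P=cloud('w',d,ci)
for u,v in[(320,45),(320,90),(240,80),(400,80),(150,30)]:print(u,v,P[v,u].round(4),cv2.cvtColor(p,cv2.COLOR_RGB2HSV)[v,u])
hsv=cv2.cvtColor(p,cv2.COLOR_RGB2HSV)
H,S,V=hsv[...,0],hsv[...,1],hsv[...,2]
tin=(P[...,2]>.032)&(P[...,2]<.06); tin[:15]=0;tin[170:]=0;tin[:,:200]=0;tin[:,430:]=0
print(tin.sum())
green=((H>40)&(H<95)&(S>30)).astype(np.uint8);green[:15]=0;green[135:]=0;green[:,:235]=0;green[:,:]*=1;green[:,402:]=0
wood=((H>8)&(H<30)&(S>70)).astype(np.uint8);wood[165:]=0;wood[:,:190]=0;wood[:,440:]=0
vis=p.copy()
for nm,m in(('green',green),('tin',tin.astype(np.uint8)),('wood',wood)):
    m=cv2.morphologyEx(m,cv2.MORPH_OPEN,np.ones((3,3),np.uint8))
    c=max(cv2.findContours(m,cv2.RETR_EXTERNAL,cv2.CHAIN_APPROX_NONE)[0],key=cv2.contourArea)
    pts=c[:,0].astype(float)
    q=quad(pts); q2=refine(pts,q)
    print(nm,q2.round(1).tolist()); cv2.drawContours(vis,[c],-1,(255,0,0),1)
cv2.imwrite('pics/w1c.png',cv2.resize(vis[:170,190:450],None,fx=3,fy=3)[:,:,::-1])
E
```

```text
320 45 [ 0.4623 -0.0957  0.0462] [ 66  54 114]
320 90 [ 0.4442 -0.1324  0.0454] [ 23  55 181]
240 80 [ 0.3702 -0.0826  0.0096] [ 20  89 194]
400 80 [ 0.5288 -0.1614  0.01  ] [ 20  86 201]
150 30 [3.069e-01 6.100e-03 2.000e-04] [ 94  13 140]
11688
green [[258.79998779296875, 27.700000762939453], [382.29998779296875, 34.70000076293945], [372.0, 123.5999984741211], [259.20001220703125, 119.0]]
tin [[256.79998779296875, 26.0], [383.79998779296875, 32.400001525878906], [374.5, 125.80000305175781], [257.20001220703125, 120.19999694824219]]
wood [[423.0, 4.0], [409.1000061035156, 153.0], [226.60000610351562, 153.0], [213.10000610351562, 4.0]]
```

View pics/w1c.png

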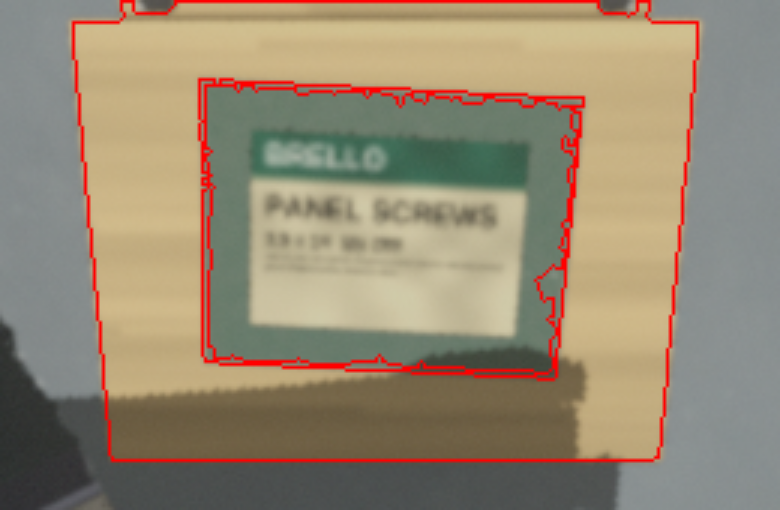

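The masks follow the outlines. The apron corners are at (214,7), (423,7), (409,153), (227,153), and the tin is slightly clockwise in the picture. Now I'll compute the poses.

```bash
python3 - <<'E'
from h import *
z=np.load('pics/w1.npz');ci={k:z[k] for k in('fx','fy','cx','cy','origin','rotation')}
ob=np.array([(14,110),(14,-110),(-140,-110),(-140,110)])/1e3
ot=np.array([(44,62),(44,-62),(-46,-62),(-46,62)])/1e3
bo,by,r=fit(ob,ray('',[(214,7.3),(423,7.2),(409.4,153.5),(226.7,153.5)],.01,ci)[:,:2]);print(bo,by,(r*1e3).round(1).tolist())
to,ty,r=fit(ot,ray('',[(257.8,26.8),(383.3,33.6),(374,124.9),(258.2,119.8)],.044,ci)[:,:2]);print(to,ty,(r*1e3).round(1).tolist())
print(rel(bo,by,to,ty))
print('camera in board',rel(bo,by,ci['origin'][:2],0))
plan((-.15,0),.23,by,bo)
E
```

```text
[ 0.47340931 -0.06968554] 1.1091498428663884 [[1.1, -1.9], [-1.8, -0.2], [-1.0, 1.8], [1.7, 0.3]]
[ 0.44820481 -0.12080169] 1.0622787905326485 [[0.7, -2.7], [-2.4, -1.1], [-0.3, 2.9], [2.0, 0.9]]
(array([-0.05699199, -0.0002022 ]), np.float64(-0.04687105233373989))
camera in board (array([-8.06343349e-02, -2.91723217e-05]), np.float64(-1.1091498428663884))
tool axes [[-0.001, -0.0, -1.0], [0.447, 0.895, -0.001], [0.895, -0.447, -0.001]] tcp [ 0.4034 -0.2121  0.2309] gap 1.0013755103740156 t 1.65 q7 -0.0799153644880765
shift cm [ 0.09  0.87 -0.08] twist -0.0014
```

```bash
python3 -m inch '2 1.5 -0.1 0 -0.5; 6 2 -0.1 0 -0.5; 10 2 -0.1 0 -0.5; 13 2 -0.1 0 -0.5; 16 2 -0.1 0 -0.5; 17 2 -0.1 0 -0.5; 17 2 -0.1 0 -0.5; 17 2 -0.1 0 -0.5'; python3 -c "
from h import *
plan((-.138,0),.018,1.1095,(.474,-.0696))
for n in('wrist','top'):
  p,d=env.snapshot(n);cv2.imwrite('pics/%s2.png'%n,(p if n=='wrist' else cv2.resize(p[150:300,260:460],None,fx=4,fy=4))[:,:,::-1])"
```

```text
time: 2.45
ee_pos: [0.4129, -0.1939, 0.0622]
ee_rot: [0.162, 0.688, -0.163, 0.689]
force: [0.1, -0.0, 1.1]
finger_gap: 0.75
tool axes [[0.001, -0.001, -1.0], [0.447, 0.895, -0.0], [0.895, -0.447, 0.002]] tcp [ 0.4129 -0.1939  0.0622] gap 0.7501228646065294 t 2.45 q7 -0.2606168181520201
shift cm [ 4.42  0.05 -0.07] twist -0.002
```

View pics/wrist2.png

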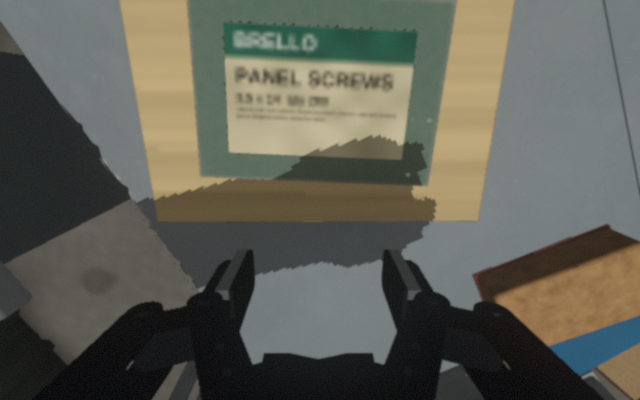

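View pics/top2.png

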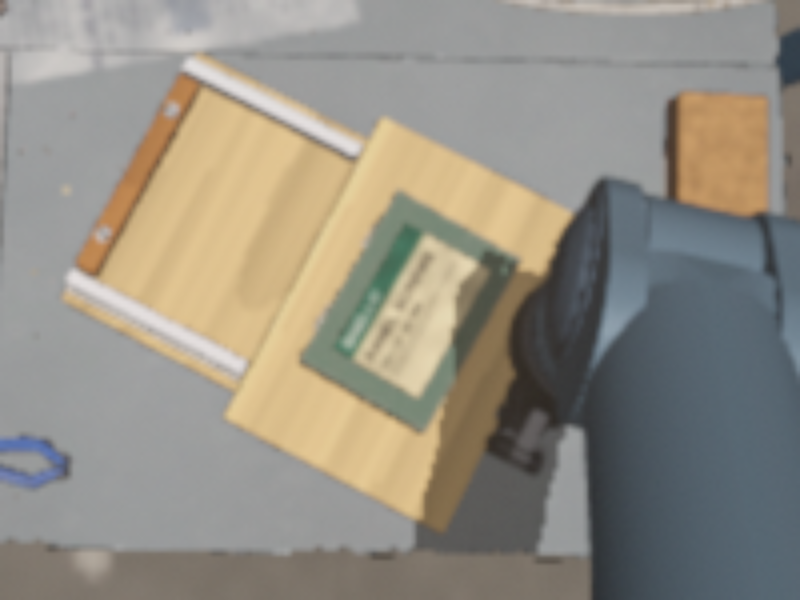

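The wrist picture shows the fingertips (y≈250 px, columns 250 and 385) just behind the apron's near edge at row 220, and the tin's rear edge ahead of them at rows 175-185. The way down is clear.

```bash
python3 -m inch '1.5 0 0 0 -0.5; 3 0 0 0 -0.5; 4 0 0 0 -0.5; 4.4 0 0 0 -0.5; 4.4 0 0 0 -0.5; 4.4 0.4 0 0 -0.5; 4.4 0.8 0 0 -0.5; 4.4 0.8 0 0 -0.5'; python3 -c "
from h import *
plan((-.117,0),.018,1.1095,(.474,-.0696))
p,d=env.snapshot('wrist');cv2.imwrite('pics/w3.png',p[:,:,::-1])"
```

```text
time: 3.35
ee_pos: [0.4168, -0.1849, 0.0178]
ee_rot: [0.161, 0.688, -0.161, 0.689]
force: [-0.5, -0.1, -0.6]
finger_gap: 0.75
tool axes [[0.001, -0.0, -1.0], [0.444, 0.896, 0.001], [0.896, -0.444, 0.001]] tcp [ 0.4168 -0.1849  0.0178] gap 0.7503984590288467 t 3.35 q7 -0.3305433368622837
shift cm [-0.01  1.17 -0.01] twist 0.0008
```

View pics/w3.png

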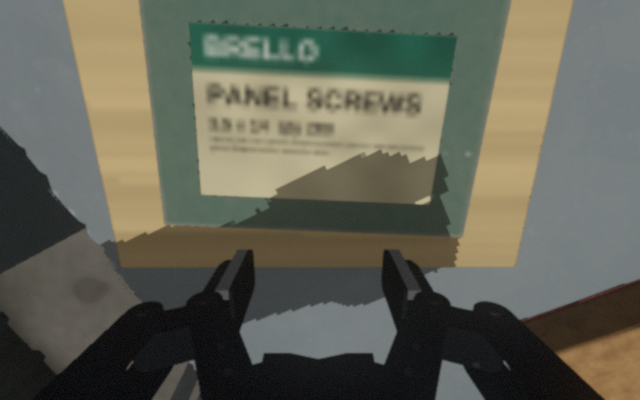

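The fingers are centred on the tin: the gap centre is at column 318 and the tin's rear edge runs from 163 to 463. I'll start a gentle push.

```bash
python3 -m inch '0 0.4 0 0 -0.5; 0 0.8 0 0 -0.5; 0 1.1 0 0 -0.5; 0 1.4 0 0 -0.5; 0 1.7 0 0 -0.5; 0 2.0 0 0 -0.5; 0 2.3 0 0 -0.5; 0 2.6 0 0 -0.5'; python3 -m inch '0 0.3 0 0 -0.5; 0 0.6 0 0 -0.5; 0 0.9 0 0 -0.5; 0 1.2 0 0 -0.5; 0 1.5 0 0 -0.5; 0 1.8 0 0 -0.5; 0 2.1 0 0 -0.5; 0 2.1 0 0 -0.5'; python3 -c "
from h import *
plan((.024,0),.018,1.1095,(.474,-.0696))
for n in('wrist','top'):
  p,d=env.snapshot(n);cv2.imwrite('pics/%s4.png'%n,(p if n=='wrist' else cv2.resize(p[150:300,260:460],None,fx=4,fy=4))[:,:,::-1])"
```

```text
time: 4.2
ee_pos: [0.4273, -0.1624, 0.0173]
ee_rot: [0.162, 0.688, -0.162, 0.688]
force: [-0.7, -0.6, 0.8]
finger_gap: 0.753
time: 5.0
ee_pos: [0.4372, -0.1428, 0.0173]
ee_rot: [0.162, 0.688, -0.161, 0.689]
force: [0.4, 0.3, -0.4]
finger_gap: 0.747
tool axes [[0.001, 0.001, -1.0], [0.445, 0.896, 0.001], [0.896, -0.445, 0.0]] tcp [ 0.4372 -0.1428  0.0173] gap 0.7466328085757612 t 5.0 q7 -0.44031269025789377
shift cm [-0.06 10.59  0.04] twist 0.0002
```

View pics/wrist4.png

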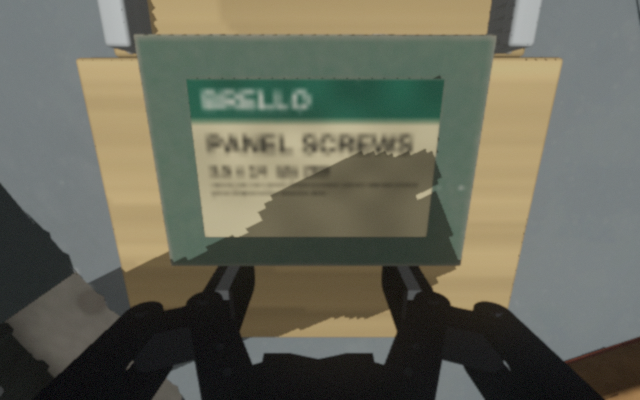

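View pics/top4.png

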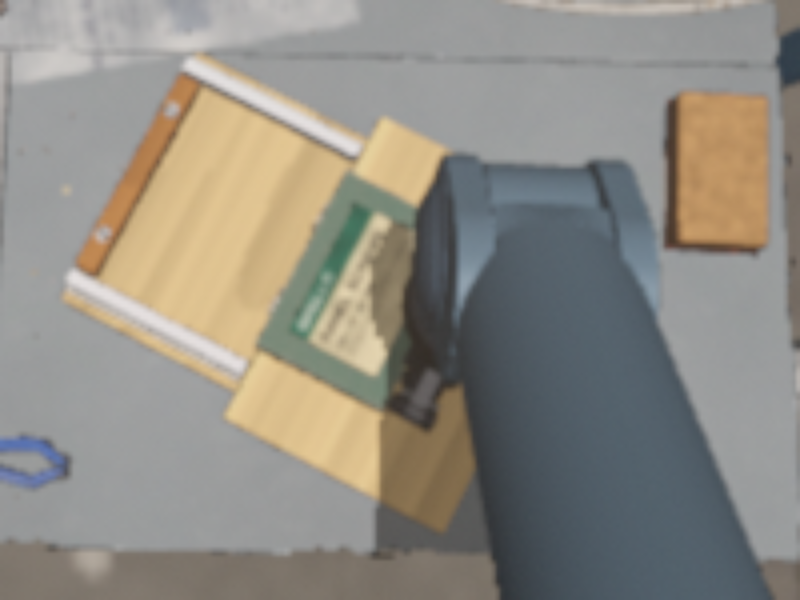

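The tin is now square and flush on both fingers: its lid corners are at (135,36), (497,36), (462,264), (171,263), just at the lane mouth. I'll check its lateral offset against the apron before it enters.

```bash
python3 - <<'E'
from h import *
ci=env.camera_info('wrist')
ob=np.array([(14,110),(14,-110),(-140,-110),(-140,110)])/1e3
ot=np.array([(44,62),(44,-62),(-46,-62),(-46,62)])/1e3
bo,by,r=fit(ob,ray('',[(77,59.5),(562,58.5),(508,338),(131,338)],.01,ci)[:,:2]);print(bo,by,(r*1e3).round(1).tolist())
to,ty,r=fit(ot,ray('',[(135,36),(497,36),(462,264),(171,263)],.044,ci)[:,:2]);print(to,ty,(r*1e3).round(1).tolist())
print(rel(bo,by,to,ty))
print(rel(np.array([.474,-.0696]),1.1095,to,ty))
print('tcp',rel(bo,by,np.array(env.read_state()['ee_pos'][:2]),0)[0])
E
```

```text
[ 0.47343068 -0.06972751] 1.1109751276013342 [[0.8, -0.9], [-1.2, 0.3], [3.0, -1.2], [-2.6, 1.8]]
[ 0.46074931 -0.09228214] 1.1087367249254936 [[-0.4, -1.6], [-1.1, -1.1], [0.7, 1.2], [0.8, 1.5]]
(array([-0.02583976,  0.00135471]), np.float64(-0.002238402675840634))
(array([-0.02620932,  0.00176965]), np.float64(-0.0007632750745063532))
tcp [-8.18543741e-02  4.55606731e-05]
```

Offset is 1.4 mm and angle −0.002 rad, leaving about 9 mm of clearance each side. I'll push on straight.

```bash
python3 -m inch '0 0.5 0 0 -0.5; 0 1 0 0 -0.5; 0 1.5 0 0 -0.5; 0 2 0 0 -0.5; 0 2.5 0 0 -0.5; 0 3 0 0 -0.5; 0 3.5 0 0 -0.5; 0 4 0 0 -0.5';python3 -m inch '0 0.5 0 0 -0.5; 0 1 0 0 -0.5; 0 1.5 0 0 -0.5; 0 2 0 0 -0.5; 0 2.5 0 0 -0.5; 0 3 0 0 -0.5; 0 3.5 0 0 -0.5; 0 3.5 0 0 -0.5'; python3 -c "
from h import *
plan((.025,0),.018,1.1095,(.474,-.0696))
for n in('wrist','top'):
  p,d=env.snapshot(n);cv2.imwrite('pics/%s5.png'%n,(p if n=='wrist' else cv2.resize(p[150:300,260:460],None,fx=4,fy=4))[:,:,::-1])"
```

```text
time: 5.9
ee_pos: [0.4548, -0.1073, 0.0173]
ee_rot: [0.162, 0.688, -0.162, 0.688]
force: [-0.7, -0.7, -0.8]
finger_gap: 0.751
time: 6.7
ee_pos: [0.4709, -0.0753, 0.0174]
ee_rot: [0.162, 0.688, -0.161, 0.689]
force: [-0.4, -0.3, -0.4]
finger_gap: 0.752
tool axes [[0.001, 0.001, -1.0], [0.444, 0.896, 0.001], [0.896, -0.444, 0.001]] tcp [ 0.4709 -0.0753  0.0174] gap 0.7522422579174327 t 6.7 q7 -0.6073527688458236
shift cm [-0.05  3.14  0.02] twist 0.0007
```

View pics/wrist5.png

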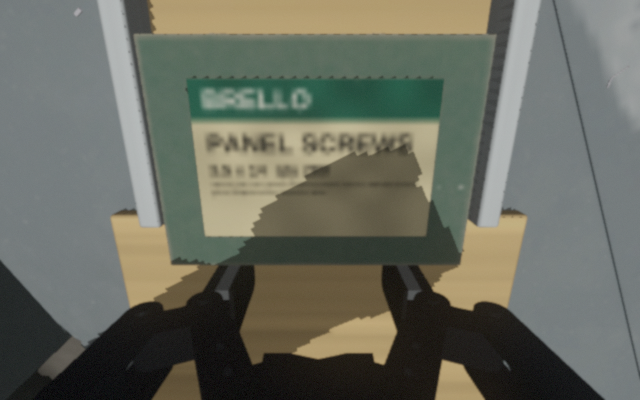

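View pics/top5.png

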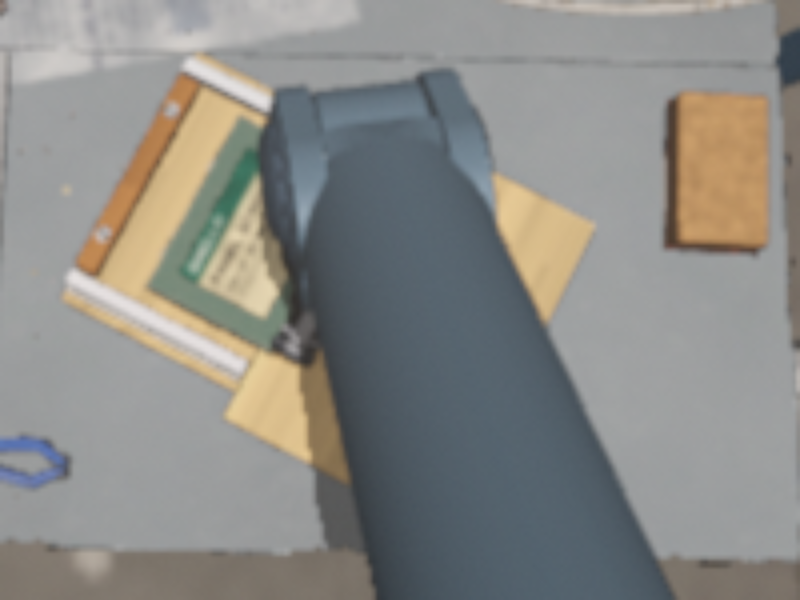

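The tin is straight in the lane, with lid edges at columns 135 and 497 against rail inner faces at about 120 and 510. Before the knuckles near the rail ends, I'll check their height by depth.

```bash
python3 - <<'E'
from h import *
ci=env.camera_info('wrist');p,d=env.snapshot('wrist');P=cloud('',d,ci)
bo=np.array([.474,-.0696])
for u,v in[(135,315),(150,312),(205,310),(228,285),(240,270),(405,285),(430,310),(490,312),(515,330),(150,200),(490,200),(140,100),(500,100),(155,200),(485,200)]:
    w=P[v,u];print(u,v,(rel(bo,1.1095,w[:2],0)[0]*1e3).round(1),(w[2]*1e3).round(1))
B=P[...,:2]-bo;c,s=np.cos(1.1095),np.sin(1.1095);bx=B@[c,s];byy=B@[-s,c]
m=(d>0)&(P[...,2]>.013)&(P[...,2]<.2)&(abs(byy)>.050)&(bx<.012)&(abs(byy)<.09)&(np.mgrid[:400,:640][0]>265)
print('lowest outboard hand pt z',np.percentile(P[...,2][m],[0,1,10]) if m.any() else None)
E
```

```text
135 315 [ 4.3 60. ] 77.5
150 312 [ 2.8 57.1] 74.1
205 310 [ 3.4 38.8] 73.7
228 285 [ 3.3 35.3] 58.9
240 270 [ 2.6 33.7] 46.6
405 285 [  3.  -32.4] 58.3
430 310 [  4.1 -36.2] 74.7
490 312 [  4.7 -55.1] 76.4
515 330 [  3.4 -59.2] 83.3
150 200 [28.2 75.8] 30.3
490 200 [ 28.4 -75.4] 30.8
140 100 [70.6 73.6] 28.7
500 100 [ 70.6 -72.2] 30.7
155 200 [28. 74.] 29.4
485 200 [ 28.3 -73.3] 30.5
lowest outboard hand pt z [0.06514089 0.06981836 0.0777881 ]
```

The knuckles are at least 65 mm up, against 30 mm for the rails, so they are clear. I'll approach the stop, slowing at the end.

```bash
python3 -m inch '0 0.4 0 0 -0.5; 0 0.8 0 0 -0.5; 0 1.2 0 0 -0.5; 0 1.6 0 0 -0.5; 0 2 0 0 -0.5; 0 2.3 0 0 -0.5; 0 2.5 0 0 -0.5; 0 2.6 0 0 -0.5';python3 -m inch '0 0.1 0 0 -0.5; 0 0.2 0 0 -0.5; 0 0.3 0 0 -0.5; 0 0.3 0 0 -0.5'; python3 -c "
from h import *
plan((.025,0),.018,1.1095,(.474,-.0696))
p,d=env.snapshot('wrist');cv2.imwrite('pics/w6.png',p[:,:,::-1])
for n in('top','scene'):
  p,d=env.snapshot(n);p=p[150:300,260:460] if n=='top' else p[140:260,240:400];cv2.imwrite('pics/%s6.png'%n,cv2.resize(p,None,fx=4,fy=4)[:,:,::-1])"
```

```text
time: 7.65
ee_pos: [0.4819, -0.0528, 0.0173]
ee_rot: [0.162, 0.688, -0.162, 0.688]
force: [-0.4, -1.1, 0.4]
finger_gap: 0.752
time: 8.05
ee_pos: [0.4833, -0.0503, 0.0173]
ee_rot: [0.162, 0.688, -0.162, 0.688]
force: [-0.8, -1.0, 0.1]
finger_gap: 0.754
tool axes [[0.0, 0.0, -1.0], [0.446, 0.895, 0.0], [0.895, -0.446, 0.0]] tcp [ 0.4833 -0.0503  0.0173] gap 0.7538327735590865 t 8.05 q7 -0.6674089263925911
shift cm [-0.07  0.36  0.03] twist -0.0007
```

View pics/w6.png

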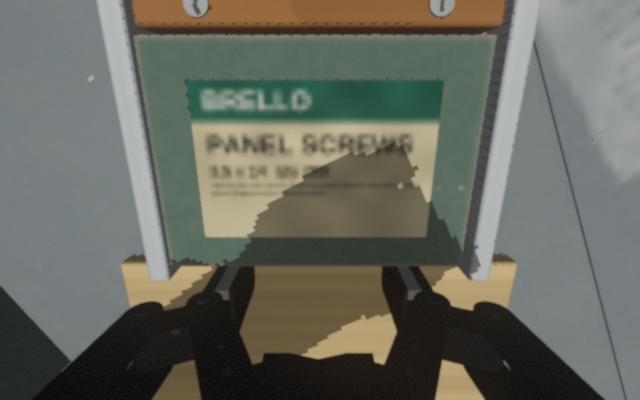

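View pics/top6.png

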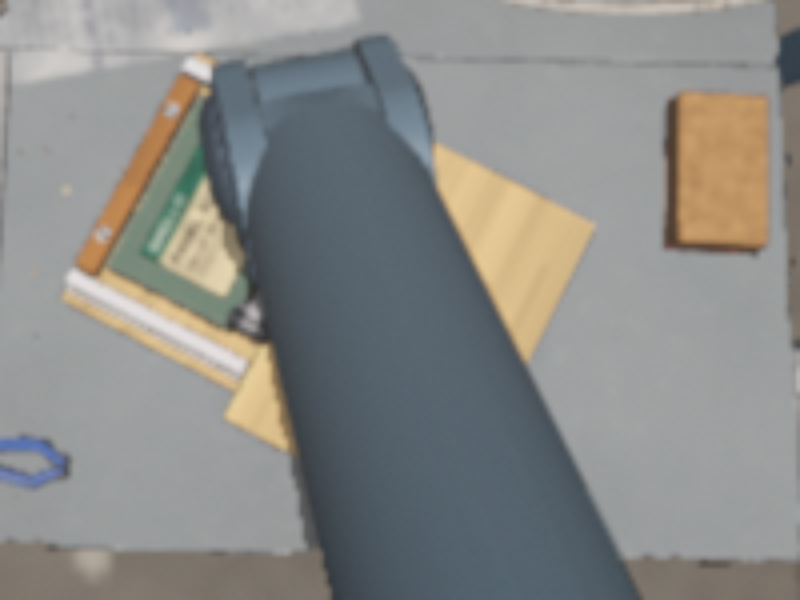

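View pics/scene6.png

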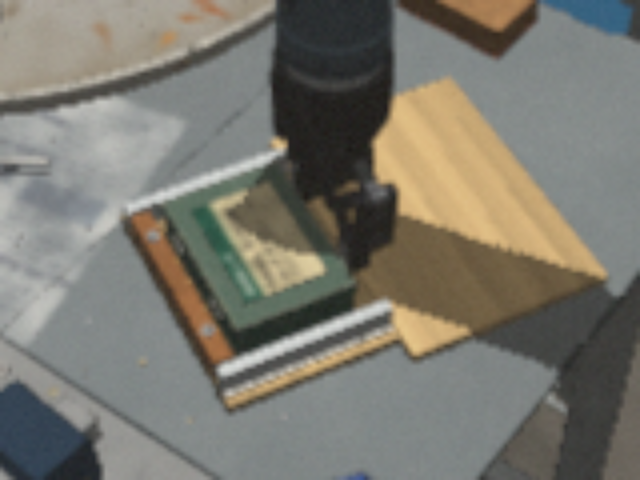

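There is still a thin gap (bar foot at row 32, tin front at row 36), about 3-4 mm. I'll creep forward in 1 mm steps, watching the force.

```bash
python3 -m inch '0 0.1 0 0 -0.5; 0 0.15 0 0 -0.5; 0 0.2 0 0 -0.5; 0 0.2 0 0 -0.5'; python3 -m inch '0 0.05 0 0 -0.5; 0 0.1 0 0 -0.5; 0 0.1 0 0 -0.5'
```

```text
time: 8.6
ee_pos: [0.4841, -0.0487, 0.0173]
ee_rot: [0.162, 0.688, -0.162, 0.688]
force: [0.4, -1.0, 1.2]
finger_gap: 0.753
time: 8.9
ee_pos: [0.4846, -0.0477, 0.0173]
ee_rot: [0.162, 0.688, -0.162, 0.688]
force: [-0.1, 0.5, 0.9]
finger_gap: 0.751
```

```bash
python3 -m inch '0 0.05 0 0 -0.5; 0 0.1 0 0 -0.5; 0 0.1 0 0 -0.5';  python3 -c "
from h import *
plan((.025,0),.018,1.1095,(.474,-.0696))
p,d=env.snapshot('wrist');cv2.imwrite('pics/w7.png',cv2.resize(p[:300,80:560],None,fx=1.6,fy=1.6,interpolation=cv2.INTER_CUBIC)[:,:,::-1])"
```

```text
time: 9.2
ee_pos: [0.485, -0.0468, 0.0173]
ee_rot: [0.162, 0.688, -0.162, 0.688]
force: [0.1, -1.3, -0.1]
finger_gap: 0.752
tool axes [[0.0, 0.0, -1.0], [0.446, 0.895, 0.0], [0.895, -0.446, 0.0]] tcp [ 0.485  -0.0468  0.0173] gap 0.7516467546482817 t 9.2 q7 -0.6754662932976113
shift cm [-0.07 -0.03  0.03] twist -0.0007
```

View pics/w7.png

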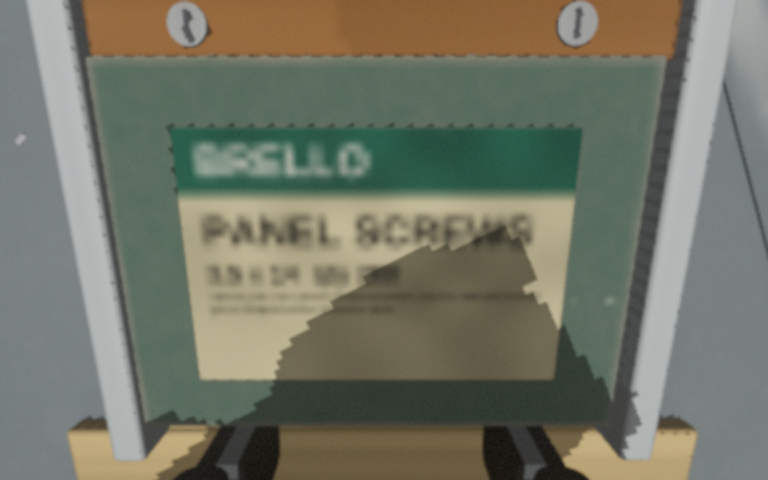

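The lid edge now meets the bar edge in the picture (row 57), with both front corners level. No contact force yet, so I'll creep until the bar is felt.

```bash
python3 -m inch '0 0.05 0 0 -0.5; 0 0.1 0 0 -0.5; 0 0.1 0 0 -0.5'; python3 -m inch '0 0.05 0 0 -0.5; 0 0.1 0 0 -0.5; 0 0.1 0 0 -0.5'
```

```text
time: 9.55
ee_pos: [0.4855, -0.0459, 0.0173]
ee_rot: [0.162, 0.688, -0.162, 0.688]
force: [-0.4, -1.9, 1.0]
finger_gap: 0.749
time: 9.85
ee_pos: [0.4859, -0.0449, 0.0173]
ee_rot: [0.162, 0.688, -0.162, 0.688]
force: [0.1, -2.2, 1.6]
finger_gap: 0.749
```

```bash
python3 -m inch '0 0.05 0 0 -0.5; 0 0.1 0 0 -0.5; 0 0.1 0 0 -0.5'; python3 -c "
from h import *
plan((.025,0),.018,1.1095,(.474,-.0696))
p,d=env.snapshot('wrist');cv2.imwrite('pics/w8.png',cv2.resize(p[:300,80:560],None,fx=1.6,fy=1.6,interpolation=cv2.INTER_CUBIC)[:,:,::-1])
print(env.read_state()['force'])"
```

```text
time: 10.15
ee_pos: [0.4861, -0.0445, 0.0173]
ee_rot: [0.162, 0.688, -0.162, 0.688]
force: [-1.4, -1.6, 2.4]
finger_gap: 0.756
tool axes [[-0.0, -0.0, -1.0], [0.446, 0.895, -0.001], [0.895, -0.446, -0.0]] tcp [ 0.4861 -0.0445  0.0173] gap 0.7556236335635442 t 10.15 q7 -0.6813777443023822
shift cm [-0.07 -0.29  0.03] twist -0.0007
[-0.91860018 -2.24116435  2.05395498]
```

View pics/w8.png

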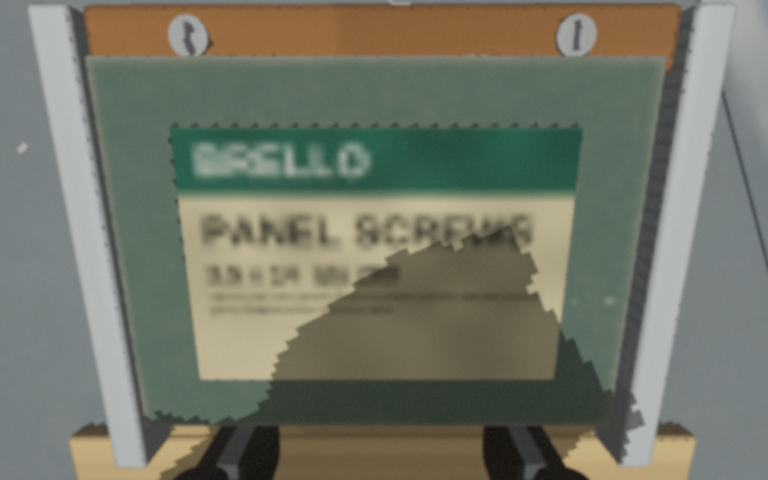

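The last 1 mm command moved only 0.4 mm and the reaction rose to about 2.5 N, so the tin is seated on the bar. I'll back straight off, then go up and clear of the view.

```bash
python3 -m inch '0 -0.3 0 0 -0.5; 0 -0.8 0 0 -0.5; 0 -1.6 0 0 -0.5; 0 -2.4 0 0 -0.5; 0 -3 0 0 -0.5; -0.5 -3 0 0 -0.5; -2 -3 0 0 -0.5; -4 -3 0 0 -0.5'; python3 -m inch '-4 -1 0 0 -0.5; -8 -4 0 0 -0.5; -12 -8 0 0 -0.5; -15 -12 0 0 -0.5; -15 -16 0 0 -0.5; -15 -20 0 0 -0.5; -15 -22 0 0 -0.5; -15 -22 0 0 -0.5'; python3 -c "
from h import *
p,d=env.snapshot('wrist');cv2.imwrite('pics/w9.png',p[:,:,::-1])
p,d=env.snapshot('top');np.savez('pics/t9.npz',p=p,d=d);cv2.imwrite('pics/t9.png',cv2.resize(p[130:280,180:380],None,fx=4,fy=4,interpolation=cv2.INTER_CUBIC)[:,:,::-1])
p,d=env.snapshot('scene');cv2.imwrite('pics/s9.png',p[:,:,::-1])"
```

```text
time: 11.0
ee_pos: [0.472, -0.0708, 0.0572]
ee_rot: [0.162, 0.689, -0.162, 0.688]
force: [-0.1, 0.4, -0.8]
finger_gap: 0.752
time: 11.8
ee_pos: [0.3728, -0.2712, 0.2077]
ee_rot: [0.164, 0.688, -0.165, 0.688]
force: [0.9, -0.2, -0.3]
finger_gap: 0.752
```

View pics/t9.png

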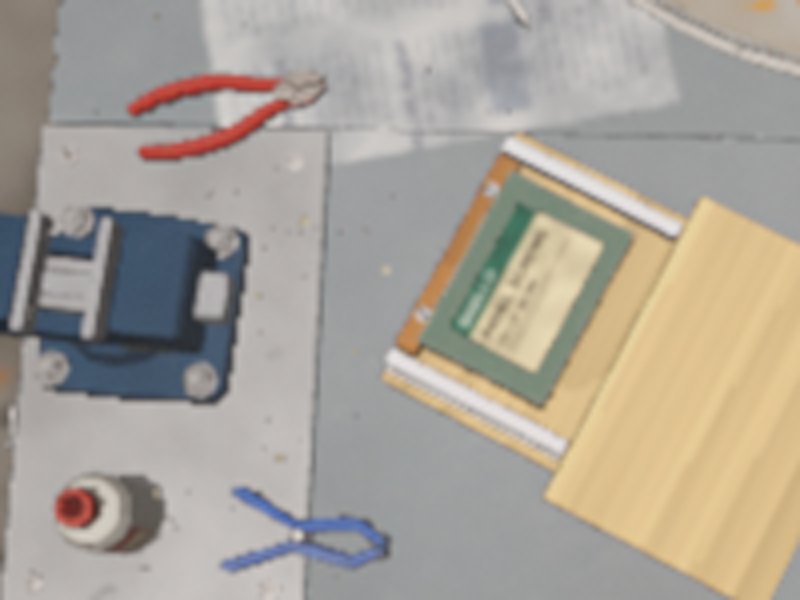

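View pics/s9.png

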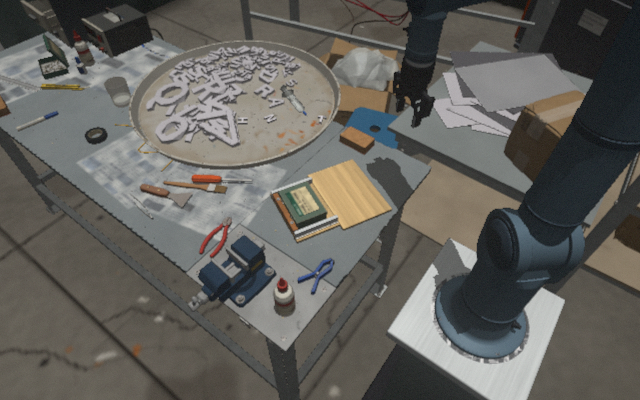

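The top crop shows the tin against the orange bar, with lid corners at about (518,172), (633,237), (543,406), (425,335). Both rails are clear, and the bystanders look unmoved. A final number check with the same camera follows.

```bash
python3 - <<'E'
from h import *
cr=(np.array([(518,172),(633,237),(543,406),(425,335)])+.5)/4-.5+[180,130]
ot=np.array([(44,-62),(-46,-62),(-46,62),(44,62)])/1e3
to,ty,r=fit(ot,ray('top',cr,.044)[:,:2]);print((r*1e3).round(1).tolist())
print(rel(np.array([.475,-.0695]),1.1102,to,ty))
P=cloud('top',np.load('pics/t9.npz')['d']);m=cr.mean(0).astype(int);print('lid z',P[m[1],m[0]])
a=np.load('pics/top0.npz')['p'].astype(int);b=np.load('pics/t9.npz')['p'].astype(int)
df=abs(a-b).max(2)
for n,(u0,u1,v0,v1) in dict(block=(422,458,168,216),clamp=(232,280,248,276),bottle=(190,220,245,270),cutters=(208,264,145,172)).items():print(n,np.mean(df[v0:v1,u0:u1]>30).round(3))
E
```

```text
[[-2.9, -1.5], [-1.1, 5.5], [1.9, 1.0], [2.2, -5.0]]
(array([0.08192028, 0.00091451]), np.float64(-0.022247465908244335))
lid z [0.51046347 0.00366066 0.0456773 ]
block 0.0
clamp 0.0
bottle 0.0
cutters 0.0
```

```bash
python3 -c "
from plant import env
print(env.read_state()['force'],env.finish_job())"
```

```text
the job is handed in; nothing more can be done
[ 0.59718609  0.92207602 -0.31586062] None
```

The screw tin is against the stop bar at the far end of the lane. I handed the job in at about 12 s of the 58 s allowed; no verdict came back.

**What I did:** I put both fingertips, part open, behind the tin and pushed it straight down the lane. The push squared it on the way. Near the end I crept in 1 mm steps until the reaction rose to about 2.5 N and the hand stopped advancing. Then I backed off and lifted the hand clear.

**Last checks (top camera):**

| Check | Measured | Allowed |
|---|---|---|
| Tin x on the board | about 82 mm | 75 to 84 mm |
| Tin y on the board | about +1 mm | −12 to 12 mm |
| Angle to the lane | about −0.02 rad | under 0.08 rad |

- **Tin height:** The lid top measured about 46 mm above the bench against a nominal 44, so the tin is lying flat.
- **Rails:** The tin looked clear of both rails in every picture. The hand's outer parts passed at least 65 mm above the bench, and the rails are 30 mm high.
- **Bystanders:** None of the four showed any change between the first and last pictures.

**Where the checks were weak or disagreed:** The last corner fit left residuals up to 5 mm, so its angle is rough. The wrist pictures showed the tin's front edge square to the bar. Measuring the tin against the hand put x at about 83 to 84 mm, while its position against the bar should be 81. I read the difference as calibration error and finger flex.

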